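# Third hand at the fastening jig

## Robot

A 6-joint arm with a two-finger parallel gripper is mounted at the origin on the work surface; the furniture and walls round the work are solid. World frame = base frame: x ahead of the robot, y to its left, z up, the work surface at z = 0. Lengths are in mm, angles in rad, forces in N, time in s.
With the tool pointing down it reaches from about 350 to 875 mm from the base axis. Payload 15.5 kg.
Tool frame: the origin (TCP) lies midway between the tips of the shut fingers; the grasp point (between the pads) lies 19 mm behind it (env.hold_point_z is the distance from the TCP to the grasp point, in mm); z points along the fingers, y is the line along which they close (so a half turn about z gives the same grasp; the last joint's range is limited). The gripper opens to 85 mm and grips with 20 to 120 N. Pads are 22 mm wide; open, the fingers measure 114 mm over their backs; the gripper's body (76 mm by 85 mm) begins 54 mm behind the grasp point. The pads swing forward as they close: fully open they stand 13 mm farther back than shut.
Start: joints at [-1.296, 0.494, 1.345, -0, 1.302, -0.096], TCP at [225.894, -582.751, 231.277] pointing down, gripper open.
Joint ranges: [-2.91, 2.91], [-0.82, 2.16], [0.22, 2.67], [-1.22, 4.37], [0.12, 2.79], [-3.08, 3.08]. Speed limits (rad/s): [1.89, 1.89, 2.57, 3.01, 3.01, 3.01].

## Interface

Orientations are given as a 3x3 rotation matrix whose columns are the frame's x, y, z axes.
In Python, from rig import env, optics gives the robot as it stands.
- The arm moves only by the tool send_rows, never from a script. Its argument "increments" is a list that holds one entry, the list of rows, each a list of 4 numbers: the shift along the tool's x, y, z in mm, then the turn about the tool's z in degrees. In form: [[[x, y, z, turn], ...]]. A call has 1 to 10 rows; each row shifts and turns the commanded pose from where the row before left it, along the tool's axes as they then stand; what a row does not reach is not made up. A row lasts 1/8 s, in which the tool goes at most 62.5 mm and 10.7 degrees, less where a joint would pass 70% of its speed; a pose out of reach is approached as far as the arm can. A call with a gripper value outside its range is refused whole. "gripper" is the closure in counts, from 0 (fully open) to 255 (shut), set as the call begins (left out, the last holds). The fingers move at their own pace and stop on an object; "grip_force" is the grip in N (left out, the last holds). Time passes only in rows, so rows that do not move let the fingers close. It gives the time, the measured TCP pose, the force, the opening and the grip force at its end, in the units of the state.
- env.state(): the state, without advancing time (a new reading comes with each control period).
- optics.get_image(name): name is "side" or "top" or "wrist"; returns a dict with "color" (384x512x3 uint8, red, green, blue), "depth" (384x512 float32, mm along the optical axis (not along the pixel's ray), 0 where there is no reading), "fx", "fy", "cx", "cy" (pixels), "position" and "rotation" of the camera in the world; the wrist camera has in their place "T_tool_cam" (4x4, takes a point from camera to tool coordinates, whose origin is the TCP and whose axes are the flange's). Camera axes: x right, y up, looking along -z (the intrinsics and any distortion apply to the point x, -y, -z); pixel columns grow to the right and rows downward; lengths in mm; the calibration is good to about 2 mm. A picture is of the moment at which its call begins: read the wrist's pose just before it.
- env.job_done(): hands the job in; it is judged then, once.
Trained networks look in a picture, given as the dict that the camera call returned (one of the last four; its "shot" number tells which), for a name from the list of things; names that differ only in an ending like _2 or _b are one class to them, and where a whole thing is asked for, a point or a joint stands for the part that bears it (a point fixed in the world has none). Each returns a list of dicts, best first, with "confidence" (0 to 1); they miss things now and then, are a little off and sometimes report something else, mostly with a low value. They report only what shows in the picture. A call takes as long as a camera call.
- optics.masks_of(picture, name): "mask" (384x512 bool, what is visible of it) and "pixel" ([column, row] in pixels, amid what is visible of it).
- optics.pinpoint(picture, name): "pixel" ([column, row] in pixels: a listed point, or the origin of a listed thing).
The state is a dict: "time_s": time; "q": joint angles; "qvel": joint speeds; "joint_torque": joint torques, N m; "ee_pos": TCP position; "ee_rot": TCP orientation; "force": force on the tool from outside, world axes, zero at the start; "wrist_torque": the same for the moment, N m; "width": opening from 0.0 (shut) to 1.0 (fully open); "gripper_force": force on a finger pad.
Only numpy, scipy, OpenCV 4.12 (cv2) and the standard library are available. Lean on these libraries where they do the work, as an engineer would, in place of code of your own. Each camera call takes 0.05 s, during which the arm holds its last target. There are 200 camera calls.

## Task

Lend me a third hand at the fastening jig: first take the yellow setting block off the jig and stand it fully down in its own yellow-labelled cradle. Then lay the blue cuvette holder flat on the jig bed, lengthwise in the marked lane, and push its end squarely against the sprung fence until the red pointer stands inside the green band, never ramming the fence to its end stop. Finish while still holding it pressed there, steady, so that I can drive the screws; do not let go, and leave the other blocks, the beaker and the dropper bottle where they are.

Things in the scene. Friction and masses are not known exactly. Their poses are not given: they have to be found in the camera images.
- jig: Fixed aluminium bed, 260 mm (x) by 124 (y), 12 thick; origin under its centre, bed surface z = 12 mm. +x: pushing direction, to the sprung fence. Black lines at y -26 and +26 mm mark the lane. Free bed x -130 to 30 mm. Behind the fence a grey spring housing (x 88 to 124, y -39 to 39, top z 48). Scale rail with green band at x 18 to 88, y 42 to 58, top z 33; pointer top z 39.
- fence_face (a point): Middle of the pushed face of the jig's steel fence plate, 26 mm above the bench; the plate is 14 mm thick, 64 mm wide (y), from z 13 to 39 mm. The face looks to the jig's -x. With the spring relaxed it lies at x = 30 mm, y = 0 in the jig frame and it slides to the jig's +x.
- fence_slide (a joint): Travel of the sprung fence in m: 0 relaxed, grows as the fence is pushed to the jig's +x; hard end stop at 0.032. Spring force = 2 N + 500 N/m x travel. The red pointer on the fence is inside the green band of the scale from travel 0.010 to 0.020 (7 to 12 N).
- cuvette_holder: Blue metal cuvette holder, a block 70 mm long (its x) by 28 mm wide (y) by 24 mm high, with a square well in the middle and a screw hole near each end; 0.06 to 0.13 kg. Origin: centre of its underside. Starts flat on the bench to the left of the jig; either end may meet the fence.
- block_yellow: Steel setting block, 50 mm (its x) by 24 mm (y) by 40 mm high, 0.14 to 0.28 kg, with a yellow patch on its top and both ends. Origin: centre of its underside, z up. Starts upright on the jig bed in front of the fence, its x roughly along the jig's x.
- cradle_yellow: Fixed grey plastic storage cradle, 66 mm (its x) by 40 mm (y), 18 mm high, open on top, with a 10 mm deep yellow label step on its -x end. Origin under the middle of the pocket, on the bench.
- slot_yellow (a point): Centre of the inner floor of the yellow cradle, 5 mm above the bench, axes as the cradle's. The pocket is 56 mm (x) by 30 mm (y), its walls rise 13 mm above this floor; the block belongs in it with its 50 mm length along x.
- block_red: Steel setting block, 50 mm (its x) by 24 mm (y) by 40 mm high, 0.14 to 0.28 kg, with a red patch on its top and both ends. Origin: centre of its underside, z up. Stands in the red-labelled cradle (same shape as the yellow one); leave alone.
- block_green: Steel setting block, 50 mm (its x) by 24 mm (y) by 40 mm high, 0.14 to 0.28 kg, with a green patch on its top and both ends. Origin: centre of its underside, z up. Stands in the green-labelled cradle (same shape as the yellow one); leave alone.
- beaker: Small clear beaker, 52 mm wide, 63 mm high; origin centre of its underside; leave alone.
- dropper_bottle: White dropper bottle with a red cap, 33 mm wide, 66 mm high; origin centre of its underside; leave alone.

How it is judged (in metres and radians):
On the way, in this order (a step that is already met when the one before it is completed fails the run):
1. the yellow setting block stands released, fully down in its yellow cradle (horizontal distance between block_yellow and slot_yellow below 0.006 m and z of block_yellow in the frame of slot_yellow between -0.003 and 0.004 m and angle between block_yellow's own z axis and vertical below 0.08 rad and contact force between the fingers and block_yellow below 0.1 N and linear speed of block_yellow below 0.02 m/s), for 0.2 s.
2. the cuvette holder, flat in the lane, is pressed squarely against the fence with the pointer in the green band (value of joint fence_slide between 0.0095 and 0.0205 m and velocity of joint fence_slide between -0.01 and 0.01 m/s and contact force between cuvette_holder and fence_slide between 5 and 16 N and contact force between the fingers and cuvette_holder above 3 N and contact force between each of the arm, the fingers and fence_slide below 0.5 N and z of cuvette_holder in the frame of jig between 0.01 and 0.015 m and y of cuvette_holder in the frame of jig between -0.013 and 0.013 m and angle between the x axis of cuvette_holder and the x axis of jig, either way round below 0.08 rad and angle between cuvette_holder's own z axis and vertical below 0.06 rad), for 0.3 s.
At the end, for the whole second after the job is handed in: Yellow block released, upright in its cradle (6 mm, on the floor). Robot holds the cuvette holder flat on the bed (0.06 rad), within 13 mm of mid-lane and 0.08 rad of its direction, pressing the fence with 5 to 16 N, travel steady at 9.5 to 20.5 mm; robot itself off the fence (all of step 1 and all of step 2); the arm keeps its last pose, push and grip.
It fails at once if the fence is rammed to its end stop (travel over 29 mm) (value of joint fence_slide above 0.029 m).
It fails at once if another block, the beaker or the dropper bottle is shifted by more than 15 mm or tipped (distance of any of block_red, block_green, beaker, dropper_bottle from where it was at the start of the episode above 0.015 m or angle between any of block_red, block_green, beaker, dropper_bottle's own z axis and vertical above 0.3 rad).
It also fails if it takes over 69 s, if anything falls off the work surface, if the arm or the gripper's body presses on something with over 40 N, if the wrist force passes 120 N, or if a joint passes its speed limit or range.

## Working session

There is one attempt and no reset: what is moved stays moved. The work goes in short steps, Python scripts to look and compute and a tool call to move; the robot and the scene stay as the last step left them, time stands still between calls to the robot, and variables do not carry over. Pictures are saved under pics/ and viewed, at most 10 in all, crops included, and the job is handed in when it is done.

Besides the shell and the picture viewer there is one more tool, called after ">>>" in YAML: its name, and indented under it one key for each argument. send_rows: Moves the arm, as the interface text tells. Its arguments: {"type":"object","properties":{"increments":{"type":"array","items":{"type":"array","items":{"type":"array","items":{"type":"number"}}}},"gripper":{"type":"number"},"grip_force":{"type":"number"}},"required":["increments"]}

```bash
ls; mkdir -p pics; cat > h.py <<'E'
import numpy as np, cv2
from rig import env, optics
def cam(p, st=None):
    if 'T_tool_cam' in p:
        T=np.eye(4);T[:3,:3]=st['ee_rot'];T[:3,3]=st['ee_pos'];T=T@np.array(p['T_tool_cam']);return T[:3,:3],T[:3,3]
    return np.array(p['rotation']),np.array(p['position'])
def cloud(p,mask,st=None):
    R,t=cam(p,st);v,u=np.nonzero(mask&(p['depth']>0));d=p['depth'][v,u]
    c=np.c_[(u-p['cx'])/p['fx']*d,-(v-p['cy'])/p['fy']*d,-d]
    return c@R.T+t
def atz(p,px,z,st=None):
    R,t=cam(p,st);r=R@np.array([(px[0]-p['cx'])/p['fx'],-(px[1]-p['cy'])/p['fy'],-1]);return t+r*(z-t[2])/r[2]
def rect(P,zlo,zhi):
    Q=P[(P[:,2]>zlo)&(P[:,2]<zhi)]
    if len(Q)<5:return None
    (c,s,a)=cv2.minAreaRect(Q[:,:2].astype(np.float32));return np.round(c,1),np.round(s,1),round(a,1),len(Q)
E
python3 - <<'E'
from h import *
print(env.state()['ee_rot'])
for n in ['top','side']:
    p=optics.get_image(n);cv2.imwrite(f'pics/{n}0.png',p['color'][:,:,::-1]);print(n,[k for k in p],p['position'])
    for o in ['jig','cuvette_holder','block_yellow','cradle_yellow','block_red','block_green','beaker','dropper_bottle','fence_face']:
        m=optics.masks_of(p,o)
        if m:
            P=cloud(p,m[0]['mask']);print(o,round(m[0]['confidence'],2),m[0]['pixel'],np.percentile(P,[2,50,98],axis=0).round(0).tolist() if len(P) else 0)
        else: print(o,'none')
E
```

```text
pics
[[ 9.32382542e-01  3.61472904e-01 -3.67592733e-04]
 [ 3.61473080e-01 -9.32381785e-01  1.19121623e-03]
 [ 8.78556218e-05 -1.24354409e-03 -9.99999223e-01]]
top ['color', 'depth', 'fx', 'fy', 'cx', 'cy', 'position', 'rotation', 'shot'] [3.75028870e+02 1.14131980e+00 1.14252338e+03]
jig 0.97 [240.6, 199.3] [[443.0, -24.0, 2.0], [570.0, 44.0, 12.0], [689.0, 118.0, 49.0]]
cuvette_holder 0.78 [142.9, 229.3] [[458.0, 289.0, 1.0], [487.0, 317.0, 23.0], [516.0, 343.0, 28.0]]
block_yellow 0.47 [228.8, 214.2] [[498.0, 48.0, 13.0], [520.0, 63.0, 52.0], [545.0, 82.0, 56.0]]
cradle_yellow 0.66 [340.8, 229.1] [[454.0, -268.0, 1.0], [489.0, -249.0, 7.0], [524.0, -229.0, 21.0]]
block_red 0.58 [309.6, 214.6] [[510.0, -156.0, 14.0], [532.0, -144.0, 44.0], [557.0, -133.0, 49.0]]
block_green 0.6 [375.4, 208.7] [[519.0, -377.0, 0.0], [545.0, -349.0, 42.0], [576.0, -337.0, 48.0]]
beaker 0.7 [306.2, 154.9] [[686.0, -165.0, 1.0], [712.0, -144.0, 27.0], [734.0, -119.0, 64.0]]
dropper_bottle 0.54 [145.2, 158.7] [[674.0, 309.0, 6.0], [684.0, 318.0, 46.0], [701.0, 333.0, 68.0]]
fence_face 0.54 [244.5, 187.5]
[... 371 characters left out ...]
, 25.0]]
block_yellow 0.66 [247.2, 186.6] [[498.0, 45.0, 13.0], [523.0, 54.0, 38.0], [549.0, 73.0, 53.0]]
cradle_yellow 0.81 [243.3, 273.8] [[453.0, -273.0, -1.0], [491.0, -250.0, 9.0], [525.0, -230.0, 19.0]]
block_red 0.62 [262.4, 233.5] [[509.0, -161.0, 12.0], [534.0, -156.0, 38.0], [562.0, -134.0, 46.0]]
block_green 0.81 [276.5, 303.7] [[518.0, -370.0, -1.0], [542.0, -362.0, 39.0], [570.0, -305.0, 46.0]]
beaker 0.9 [331.4, 220.7] [[686.0, -168.0, 4.0], [708.0, -156.0, 40.0], [732.0, -119.0, 62.0]]
dropper_bottle 0.51 [283.3, 140.0] [[673.0, 307.0, 4.0], [688.0, 314.0, 34.0], [704.0, 330.0, 65.0]]
fence_face 0.62 [274.1, 188.5] [[593.0, 8.0, 11.0], [612.0, 31.0, 31.0], [640.0, 64.0, 40.0]]
```

View pics/top0.png

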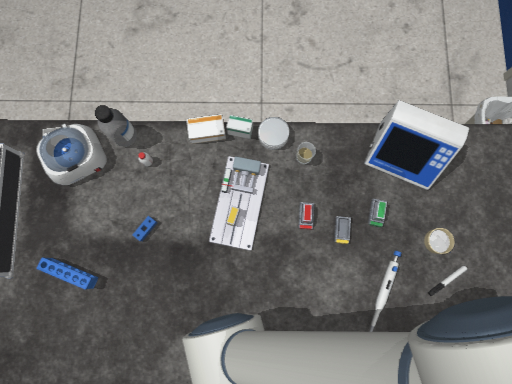

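```bash
python3 - <<'E'
from h import *
p=optics.get_image('top')
M=lambda o:optics.masks_of(p,o)[0]['mask']
for o,a,b in [('jig',8,17),('cuvette_holder',18,35),('block_yellow',46,60),('cradle_yellow',12,30),('block_red',38,60),('block_green',38,60)]:
    print(o,rect(cloud(p,M(o)),a,b),atz(p,optics.pinpoint(p,o)[0]['pixel'],0).round(0))
print(atz(p,optics.pinpoint(p,'fence_face')[0]['pixel'],26),env.state()['force'],env.state()['width'],env.hold_point_z)
E
```

```text
jig (array([567.7,  47.3]), array([123.8, 259.9]), 79.0, 2549) [579.  46.   0.]
cuvette_holder (array([487.5, 317.1]), array([29.7, 69.6]), 53.3, 225) [489. 321.   0.]
block_yellow (array([523.1,  63.5]), array([23.8, 50.1]), 70.4, 151) [527.  65.   0.]
cradle_yellow (array([ 489.6, -249.9]), array([40.5, 73.7]), 85.4, 152) [ 496. -254.    0.]
block_red (array([ 533.5, -144.7]), array([23. , 48.9]), 89.3, 150) [ 525. -155.    0.]
block_green (array([ 544.4, -353. ]), array([24.2, 49.5]), 78.2, 153) [ 547. -358.    0.]
[589.69897294  41.96400767  26.        ] [-0.45879434  0.56227067  0.4598213 ] 0.9995515104334424 18.700000000000003
```

The top view shows the jig at about (240,200) with the yellow block on it at (233,215). The blue holder is at (145,228), separate from the blue rack at (67,273), and the yellow cradle is empty at (343,230) with its label toward the robot. The measured sizes agree with the given ones. I'll go over the cradle first for a close look.

>>> send_rows:
  increments:
    - [[0,0,0,10],[0,0,0,10],[0,0,0,5.8],[40,-50,0,0],[40,-50,0,0],[40,-50,0,0],[40,-50,0,0],[40,-50,0,0],[40,-50,0,0],[1,-53,0,0]]
  gripper: 0
  grip_force: 60

```text
time_s: 2.95
ee_pos: [490.5, -255.5, 231.2]
ee_rot: [[0.997, -0.079, 0.001], [-0.079, -0.997, -0.001], [0.001, 0.0, -1.0]]
force: [0.8, -0.6, -0.0]
width: 1.002
gripper_force: 0.0
```

```bash
cat >> h.py <<'E'
def go(x,y,z,yaw=None):
    s=env.state();R=np.array(s['ee_rot']);yw=np.degrees(np.arctan2(R[1,0],R[0,0]))
    if yaw is None: yaw=yw
    c,sn=np.cos(np.radians(yaw)),np.sin(np.radians(yaw));d=np.array([x,y,z])-s['ee_pos']
    print('turn %.1f then xyz %.1f %.1f %.1f'%(yw-yaw,d[0]*c+d[1]*sn,d[0]*sn-d[1]*c,-d[2]))
E
python3 - <<'E'
from h import *
s=env.state();p=optics.get_image('wrist');cv2.imwrite('pics/w1.png',p['color'][:,:,::-1])
print(s['ee_pos'],s['time_s'],np.round(p['T_tool_cam'],2))
for o in optics.masks_of(p,'cradle_yellow'):
    P=cloud(p,o['mask'],s);print(o['confidence'],rect(P,13,24),rect(P,-20,24),np.percentile(P,[2,25,50,75,98],axis=0).round(0))
for o in ['slot_yellow','cradle_yellow']:
  for q in optics.pinpoint(p,o): print(o,q,atz(p,q['pixel'],5 if o[0]=='s' else 0,s))
go(523,63.5,150,-19.6)
E
```

```text
[ 490.48253936 -255.47848434  231.17526324] 2.95 [[   0.      0.95    0.32   80.26]
 [   1.     -0.      0.     -0.16]
 [   0.      0.32   -0.95 -143.27]
 [   0.      0.      0.      1.  ]]
slot_yellow {'pixel': [252.0, 157.7], 'confidence': 0.67} [ 488.01835103 -247.34883054    5.        ]
cradle_yellow {'pixel': [253.0, 153.1], 'confidence': 0.58} [ 492.37609079 -248.8154369     0.        ]
turn 15.1 then xyz -74.7 -312.8 81.5
```

View pics/w1.png

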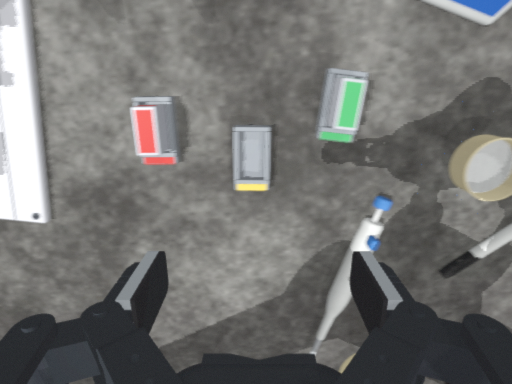

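```bash
python3 - <<'E'
from h import *
s=env.state();p=optics.get_image('wrist')
P=cloud(p,np.ones((384,512),bool),s)
Q=P[(abs(P[:,0]-490)<55)&(abs(P[:,1]+250)<40)]
for a,b in [(-10,2),(2,9),(9,13),(13,25)]: print(a,b,rect(Q,a,b))
T=Q[(Q[:,2]>14)&(Q[:,2]<25)]
# signed profile in rotated frame
for z0,z1 in [(14,25),(2,9)]:
    T=Q[(Q[:,2]>z0)&(Q[:,2]<z1)]; a=np.radians(-4.6);u=T[:,0]*np.cos(a)+T[:,1]*np.sin(a);v=-T[:,0]*np.sin(a)+T[:,1]*np.cos(a)
    h,e=np.histogram(u,bins=np.arange(u.min(),u.max()+3,3));print(e.round(0),h);h,e=np.histogram(v,bins=np.arange(v.min(),v.max()+3,3));print(e.round(0),h)
E
```

```text
-10 2 (array([ 490., -250.]), array([109.9,  80. ]), 0.0, 3697)
2 9 (array([ 489.6, -249.9]), array([ 79.2, 108.6]), 89.7, 1389)
9 13 (array([ 488.5, -250.1]), array([39.3, 75.5]), 83.5, 32)
13 25 (array([ 488.7, -249. ]), array([39.9, 75.4]), 84.7, 1005)
[471. 474. 477. 480. 483. 486. 489. 492. 495. 498. 501. 504. 507. 510.
 513. 516. 519. 522. 525. 528. 531. 534. 537. 540. 543. 546.] [84 73 57 78 69 20 25 19 26 18 26 22 24 26 22 29 25 25 30 25 25 30 29 78
 99]
[-229. -226. -223. -220. -217. -214. -211. -208. -205. -202. -199. -196.
 -193. -190. -187.] [152 137  44  35  48  31  48  38  46  37  43 107 158  60]
[451. 454. 457. 460. 463. 466. 469. 472. 475. 478. 481. 484. 487. 490.
 493. 496. 499. 502. 505. 508. 511. 514. 517. 520. 523. 526. 529. 532.
 535. 538. 541. 544. 547. 550. 553. 556. 559. 562. 565.] [ 2  1  3 11  4  3  2  1  3  3 29 74 56 78 57 71 66 68 67 73 63 77 55 80
 57 80 78 61 78  2  6 42  4  9 12  3  9  1]
[-250. -247. -244. -241. -238. -235. -232. -229. -226. -223. -220. -217.
 -214. -211. -208. -205. -202. -199. -196. -193. -190. -187. -184. -181.
 -178. -175. -172. -169. -166.] [  6   6   9  14   6  11   2   7  52 102 144 116 127 148  95 145 102 139
  96   5   5  11   7   6   9   9   5   5]
```

The wrist view shows the yellow cradle at (252,157) with its label at the bottom, and red and green cradles either side. I'll drop lower for a sharper pocket centre.

>>> send_rows:
  increments:
    - [[0,0,50,0],[0,0,50,0],[0,0,10,0],[0,0,0,0]]

```text
time_s: 3.7
ee_pos: [488.3, -257.8, 121.8]
ee_rot: [[0.997, -0.081, -0.0], [-0.081, -0.997, 0.0], [-0.0, -0.0, -1.0]]
force: [-0.2, 0.7, 0.9]
width: 1.001
gripper_force: 0.0
```

```bash
python3 - <<'E'
from h import *
s=env.state();p=optics.get_image('wrist');print(s['ee_pos'])
c=p['color'];Pm=np.zeros((384,512,3))
ok=p['depth']>0;Pm[ok]=cloud(p,ok,s);Pm[~ok]=1e4
hs=cv2.cvtColor(c,cv2.COLOR_RGB2HSV);y=(hs[:,:,0]>18)&(hs[:,:,0]<34)&(hs[:,:,1]>140)&(hs[:,:,2]>120)&(abs(Pm[:,:,0]-490)<60)&(abs(Pm[:,:,1]+250)<40)
print('label',rect(Pm[y],-10,40),np.median(Pm[y][:,2]))
near=(abs(Pm[:,:,0]-490)<60)&(abs(Pm[:,:,1]+250)<40)
print('walls',rect(Pm[near],13.5,24)); print('nolabel',rect(Pm[near&~y],13.5,24))
for q in optics.pinpoint(p,'slot_yellow'): print(q,atz(p,q['pixel'],5,s))
v,u=np.nonzero(near);cr=c[v.min():v.max(),u.min():u.max()];print(v.min(),v.max(),u.min(),u.max())
cv2.imwrite('pics/w2.png',cv2.resize(cr,None,fx=4,fy=4)[:600,:800,::-1])
zz=np.median(Pm[:,int(np.median(np.nonzero(y)[1]))-3:int(np.median(np.nonzero(y)[1]))+4],axis=1)
for r in range(v.min(),v.max(),2): print(r,zz[r].round(0),end='; ')
E
```

```text
[ 488.28388389 -257.84156617  121.78069914]
label None nan
walls (array([ 488.9, -249.1]), array([40. , 75.1]), 84.9, 1874)
nolabel (array([ 488.9, -249.1]), array([40. , 75.1]), 84.9, 1874)
{'pixel': [244.5, 176.5], 'confidence': 0.88} [ 494.36724078 -246.17988071    5.        ]
105 383 88 396
  return _methods._mean(a, axis=axis, dtype=dtype,
  ret = ret.dtype.type(ret / rcount)
Traceback (most recent call last):
ValueError: cannot convert float NaN to integer
```

View pics/w2.png

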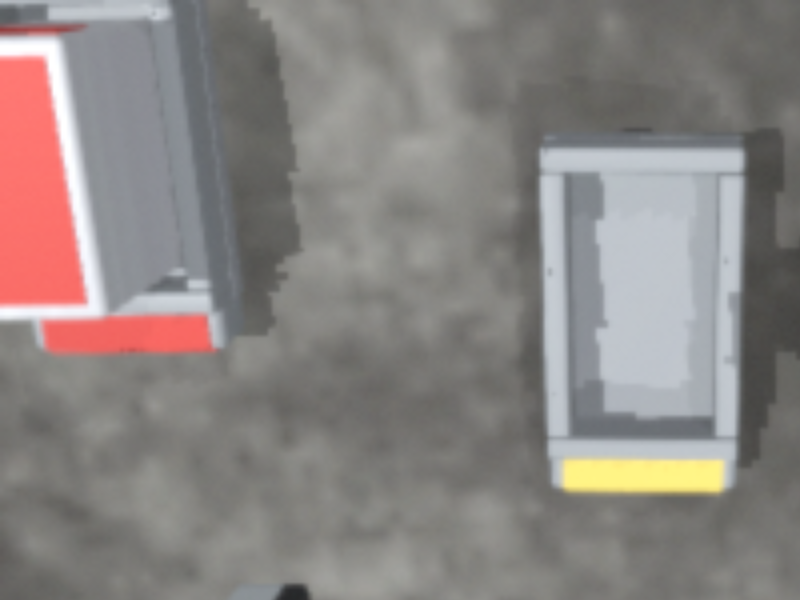

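```bash
python3 - <<'E'
from h import *
s=env.state();p=optics.get_image('wrist')
f=lambda u,v:atz(p,(88+u/4,105+v/4),18,s)[:2].round(1)
C=np.array([f(565,172),f(720,172),f(570,437),f(717,437)]);print(C.tolist(),C.mean(0))
print(np.linalg.norm(C[0]-C[2]),np.linalg.norm(C[0]-C[1]))
go(523,63.5,160,-19.6)
E
```

```text
[[522.8, -237.5], [520.4, -267.8], [466.8, -232.5], [464.4, -263.2]] [ 493.6  -250.25]
56.22277118748233 30.394900888142416
turn 15.0 then xyz -75.8 -314.1 -37.0
```

The corners project to 56.2 x 30.4 mm, which matches the pocket. Its centre is about (493.7, -250) at yaw -5.1°. Next I go over the yellow block.

>>> send_rows:
  increments:
    - [[0,0,-20,7.5],[0,0,-17,7.5],[-13,-53,0,0],[-13,-53,0,0],[-13,-53,0,0],[-13,-53,0,0],[-12,-51,0,0],[-12,-51,0,0],[0,0,0,0]]

```text
time_s: 4.97
ee_pos: [522.8, 67.4, 159.8]
ee_rot: [[0.943, -0.332, 0.003], [-0.332, -0.943, 0.0], [0.002, -0.001, -1.0]]
force: [0.7, -0.6, -0.2]
width: 1.002
gripper_force: 0.0
```

```bash
python3 - <<'E'
from h import *
s=env.state();p=optics.get_image('wrist');print(s['ee_pos']);cv2.imwrite('pics/w3.png',p['color'][:,:,::-1])
m=optics.masks_of(p,'block_yellow');print(m[0]['confidence'],m[0]['pixel']);P=cloud(p,m[0]['mask'],s);r=rect(P,47,60);print(r)
m=optics.masks_of(p,'jig')
if m: P=cloud(p,m[0]['mask'],s);print(rect(P,8,16))
go(*r[0],28,r[2]-90 if r[2]>45 else r[2])
E
```

```text
[522.80972784  67.43395359 159.78568853]
0.75 [261.0, 180.6]
(array([522.3,  65.1]), array([24. , 50.3]), 72.6, 1683)
(array([554.8,  50.9]), array([124.3, 236.1]), 79.0, 24941)
turn -2.2 then xyz -0.4 -1.1 131.2
```

View pics/w3.png

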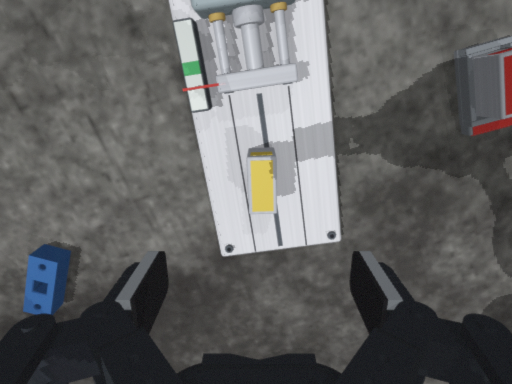

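The picture shows the yellow block at (261,181), clear of the fence, with the scale rail at the left. Descend and grasp.

>>> send_rows:
  increments:
    - [[-0.5,-1,50,-1.5],[0,0,50,0],[0,0,26,0],[0,0,4,0],[0,0,0,0]]

```text
time_s: 5.75
ee_pos: [522.4, 64.8, 29.1]
ee_rot: [[0.95, -0.312, 0.001], [-0.312, -0.95, -0.0], [0.001, -0.0, -1.0]]
force: [0.1, -0.9, 1.0]
width: 1.001
gripper_force: 0.0
```

>>> send_rows:
  increments:
    - [[0,0,0,0],[0,0,0,0],[0,0,0,0],[0,0,0,0],[0,0,0,0],[0,0,0,0],[0,0,0,0],[0,0,0,0]]
  gripper: 255
  grip_force: 60

```text
time_s: 6.75
ee_pos: [522.0, 65.5, 28.8]
ee_rot: [[0.951, -0.311, 0.001], [-0.311, -0.951, 0.0], [0.001, -0.0, -1.0]]
force: [-2.4, -1.6, 9.8]
width: 0.266
gripper_force: 59.2
```

```bash
python3 - <<'E'
from h import *
s=env.state();print(s['ee_pos'],s['width'],s['gripper_force'],s['force'],s['time_s'])
go(s['ee_pos'][0],s['ee_pos'][1],130)
E
```

```text
[522.03624254  65.54338963  28.79481214] 0.2655020157897391 59.23496603965759 [-2.3950029  -1.55049683  9.82294428] 6.75
turn 0.0 then xyz 0.0 -0.0 -101.2
```

>>> send_rows:
  increments:
    - [[0,0,-10,0],[0,0,-45,0],[0,0,-45,0],[0,0,0,-6.5],[0,0,0,-6.5],[0,0,0,0]]

```text
time_s: 7.5
ee_pos: [521.8, 65.5, 128.7]
ee_rot: [[0.996, -0.09, 0.0], [-0.09, -0.996, -0.0], [0.0, -0.0, -1.0]]
force: [-0.0, 1.0, -2.7]
width: 0.267
gripper_force: 59.4
```

```bash
python3 - <<'E'
from h import *
s=env.state();print(s['width'],s['force'])
go(493.7,-250,128.8,-5.1)
E
```

```text
0.2669200550766694 [-0.00503514  1.00906735 -2.66151421]
turn -0.0 then xyz 0.1 316.7 -0.1
```

>>> send_rows:
  increments:
    - [[0,30,0,0],[0,50,0,0],[0,50,0,0],[0,50,0,0],[0,50,0,0],[0,45,0,0],[0,31,0,0],[0,10.7,0,0],[0,0,0,0],[0,0,60,0]]

```text
time_s: 8.75
ee_pos: [496.5, -250.5, 70.7]
ee_rot: [[0.996, -0.089, 0.007], [-0.089, -0.996, -0.004], [0.007, 0.004, -1.0]]
force: [0.7, -0.6, -3.7]
width: 0.27
gripper_force: 59.6
```

>>> send_rows:
  increments:
    - [[0,0,10,0],[0,0,0,0],[0,0,0,0]]

```text
time_s: 9.12
ee_pos: [494.5, -250.1, 59.9]
ee_rot: [[0.996, -0.089, 0.002], [-0.089, -0.996, -0.001], [0.002, 0.001, -1.0]]
force: [-0.3, 0.7, -1.4]
width: 0.271
gripper_force: 59.4
```

```bash
python3 - <<'E'
from h import *
s=env.state();print(s['width'],s['force'])
go(493.7,-250,22,-5.1)
p=optics.get_image('wrist');cv2.imwrite('pics/w4.png',p['color'][:,:,::-1])
for o in ('block_yellow','cradle_yellow'):
    for m in optics.masks_of(p,o)[:1]:
        P=cloud(p,m['mask'],s);print(o,m['confidence'],m['pixel'],np.percentile(P,[2,50,98],axis=0).round(1).tolist(),rect(P,12,24),rect(P,70,100))
E
```

```text
0.27088043426038333 [-0.33377602  0.70495916 -1.39865064]
turn 0.0 then xyz -0.9 -0.0 37.9
block_yellow 0.97 [259.0, 258.6] [[471.6, -262.7, 48.8], [504.4, -250.6, 83.7], [520.5, -238.5, 85.1]] (array([ 497.4, -266.5]), array([18.8,  0.6]), 5.2, 23) (array([ 495.1, -249.8]), array([24. , 51.4]), 84.7, 6007)
cradle_yellow 0.61 [258.0, 181.1] [[490.0, -270.7, 3.9], [515.3, -251.3, 16.5], [527.4, -230.7, 19.6]] (array([ 504.8, -250.5]), array([40. , 43.7]), 85.3, 1388) None
```

View pics/w4.png

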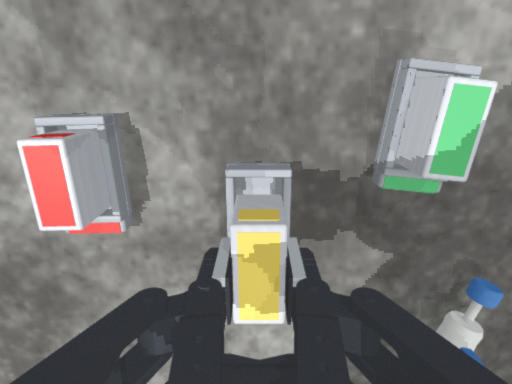

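The view shows the block level over the cradle and centred in y, with its top at z = 84.5 so its bottom is 15.4 mm below the TCP. I'll descend, slowly at the end.

>>> send_rows:
  increments:
    - [[-1,0,10,0],[0,0,10,0],[0,0,5,0],[0,0,5,0],[0,0,3,0],[0,0,3,0],[0,0,2,0],[0,0,0,0]]

```text
time_s: 10.28
ee_pos: [492.8, -250.0, 21.8]
ee_rot: [[0.996, -0.089, 0.001], [-0.089, -0.996, -0.001], [0.001, 0.001, -1.0]]
force: [-7.4, 4.5, 30.6]
width: 0.27
gripper_force: 63.8
```

>>> send_rows:
  increments:
    - [[0,0,0,0],[0,0,0,0],[0,0,0,0],[0,0,0,0],[0,0,0,0],[0,0,-20,0],[0,0,-50,0],[0,0,-50,0],[0,0,0,0]]
  gripper: 0

```text
time_s: 11.4
ee_pos: [494.3, -251.0, 143.8]
ee_rot: [[0.996, -0.089, 0.005], [-0.089, -0.996, -0.003], [0.006, 0.003, -1.0]]
force: [-0.5, -0.6, 0.3]
width: 0.997
gripper_force: 0.0
```

```bash
python3 - <<'E'
from h import *
s=env.state();print(s['width'],s['force'],s['ee_pos'])
p=optics.get_image('wrist')
m=optics.masks_of(p,'block_yellow')[0]
P=cloud(p,m['mask'],s);print(m['confidence'],m['pixel'],rect(P,38,60),np.median(P[P[:,2]>38][:,2]))
go(487.5,317,160,-36.7)
E
```

```text
0.9973884704787876 [-0.4793391  -0.59581261  0.31487918] [ 494.34829011 -250.96840593  143.79512532]
0.95 [258.0, 184.9] (array([ 493.5, -249.9]), array([23.9, 50.1]), 85.5, 1804) 45.869608102365405
turn 31.6 then xyz -342.9 -451.5 -19.5
```

The block is seated at (493.5, -249.9), upright, with its top at 45.9. Now the holder.

>>> send_rows:
  increments:
    - [[0,0,-10,10.5],[0,0,-10,10.5],[0,0,0,10.6],[-34,-45,0,0],[-34,-45,0,0],[-34,-45,0,0],[-34,-45,0,0],[-34,-45,0,0],[-34,-45,0,0],[-34,-45,0,0]]

```text
time_s: 12.75
ee_pos: [489.2, 146.6, 158.9]
ee_rot: [[0.802, -0.598, -0.002], [-0.598, -0.802, -0.0], [-0.002, 0.002, -1.0]]
force: [2.0, -0.7, -0.3]
width: 1.0
gripper_force: 0.0
```

>>> send_rows:
  increments:
    - [[-34,-45,0,0],[-34,-45,0,0],[-34,-45,0,0],[0,0,0,0],[0,0,0,0]]

```text
time_s: 13.38
ee_pos: [488.3, 313.6, 158.9]
ee_rot: [[0.802, -0.597, -0.002], [-0.597, -0.802, -0.001], [-0.001, 0.002, -1.0]]
force: [0.1, -0.9, 0.8]
width: 0.996
gripper_force: 0.0
```

```bash
python3 - <<'E'
from h import *
s=env.state();print(s['q'],s['ee_pos'])
p=optics.get_image('wrist');cv2.imwrite('pics/w5.png',p['color'][:,:,::-1])
for m in optics.masks_of(p,'cuvette_holder')[:2]:
    P=cloud(p,m['mask'],s);r=rect(P,18,32);print(m['confidence'],m['pixel'],r,np.median(P[:,2]))
    if r: go(*r[0],3,r[2]-90 if r[1][0]<r[1][1] else r[2])
E
```

```text
[ 4.68069464e-01  5.11722248e-01  1.54127058e+00 -2.80259107e-04
  1.09119508e+00  2.67909401e+00] [488.32528727 313.55748579 158.93925288]
0.55 [258.0, 176.0] (array([486.5, 318.3]), array([27.9, 69.9]), 53.2, 2059) 24.52133500634895
turn 0.0 then xyz -5.1 -3.0 156.5
```

View pics/w5.png

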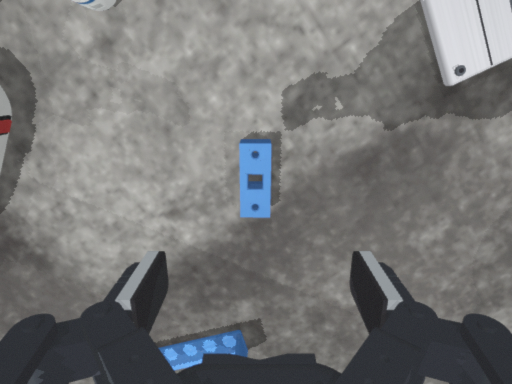

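The view shows the holder at (255,178), a 28 x 70 mm block aligned with the tool, with the rack well behind it. Descend and grasp.

>>> send_rows:
  increments:
    - [[-5,-3,50,0],[0,0,50,0],[0,0,40,0],[0,0,12,0],[0,0,4,0],[0,0,0,0],[0,0,0,0]]

```text
time_s: 14.35
ee_pos: [487.6, 319.8, 5.6]
ee_rot: [[0.802, -0.598, 0.002], [-0.598, -0.802, 0.001], [0.001, -0.002, -1.0]]
force: [0.3, 0.4, -0.2]
width: 0.996
gripper_force: 0.0
```

>>> send_rows:
  increments:
    - [[0,0,0,0],[0,0,0,0],[0,0,0,0],[0,0,0,0],[0,0,0,0],[0,0,0,0],[0,0,0,0],[0,0,0,0]]
  gripper: 255
  grip_force: 70

```text
time_s: 15.35
ee_pos: [487.0, 319.5, 4.6]
ee_rot: [[0.802, -0.598, 0.0], [-0.598, -0.802, 0.0], [0.0, -0.0, -1.0]]
force: [-1.4, -0.2, 6.9]
width: 0.31
gripper_force: 69.8
```

>>> send_rows:
  increments:
    - [[0,0,-10,0],[0,0,-40,0],[0,0,-30,0],[0,0,0,-8.5],[0,0,0,-8.5],[0,0,0,-8.5],[0,0,0,0]]

```text
time_s: 16.23
ee_pos: [486.9, 319.5, 84.7]
ee_rot: [[0.981, -0.195, 0.0], [-0.195, -0.981, 0.0], [0.0, -0.0, -1.0]]
force: [-0.1, -0.1, -0.7]
width: 0.312
gripper_force: 69.0
```

```bash
python3 - <<'E'
from h import *
s=env.state()
# jig frame: centre (567.7,47.3) yaw -11; target holder centre jig x=-30,y=0
c,sn=np.cos(np.radians(-11)),np.sin(np.radians(-11))
go(567.7-30*c,47.3-30*sn,s['ee_pos'][2],-11)
E
```

```text
turn -0.3 then xyz 101.3 251.8 -0.0
```

>>> send_rows:
  increments:
    - [[10,25,0,-0.3],[16,40,0,0],[16,40,0,0],[16,40,0,0],[16,40,0,0],[16,40,0,0],[9,22,0,0],[2,5,0,0],[0,0,0,0]]

```text
time_s: 17.35
ee_pos: [538.1, 53.1, 84.4]
ee_rot: [[0.982, -0.191, -0.0], [-0.191, -0.982, 0.0], [-0.0, -0.0, -1.0]]
force: [0.4, 0.6, -1.3]
width: 0.308
gripper_force: 69.1
```

```bash
python3 - <<'E'
from h import *
s=env.state();print(s['ee_pos'],s['width'],s['time_s'],np.degrees(np.arctan2(s['ee_rot'][1,0],s['ee_rot'][0,0])))
p=optics.get_image('wrist');cv2.imwrite('pics/w6.png',p['color'][:,:,::-1])
for o,a,b in (('cuvette_holder',95,120),('jig',8,16),('fence_face',34,44)):
  for m in optics.masks_of(p,o)[:1]:
    P=cloud(p,m['mask'],s);print(o,m['confidence'],m['pixel'],rect(P,a,b),np.percentile(P,[2,50,98],axis=0).round(0).tolist())
t=optics.get_image('top')
for o,a,b in (('cuvette_holder',80,120),('jig',8,17),('fence_face',34,44)):
  for m in optics.masks_of(t,o)[:1]:
    P=cloud(t,m['mask'],s);print(o,m['confidence'],m['pixel'],rect(P,a,b))
E
```

```text
[538.14867984  53.12541961  84.39387503] 0.30833662543795265 17.35 -11.033230731786496
cuvette_holder 0.6 [259.4, 254.9] (array([537.7,  53.7]), array([29. , 72.1]), 79.0, 8491) [[505.0, 36.0, 83.0], [546.0, 52.0, 104.0], [574.0, 69.0, 105.0]]
jig 0.72 [252.1, 108.9] (array([563.9,  49. ]), array([124.7, 202.1]), 79.0, 28653) [[494.0, -20.0, 11.0], [604.0, 41.0, 13.0], [659.0, 112.0, 46.0]]
fence_face 0.65 [257.0, 92.2] (array([620.7,  51.4]), array([90.6, 46.5]), 79.0, 4088) [[594.0, 9.0, 28.0], [613.0, 39.0, 37.0], [648.0, 81.0, 41.0]]
cuvette_holder 0.58 [309.2, 215.4] None
jig 0.56 [241.2, 214.4] (array([575.8,  61.3]), array([110.3, 121.8]), 88.6, 172)
fence_face 0.71 [338.0, 237.4] None
```

View pics/w6.png

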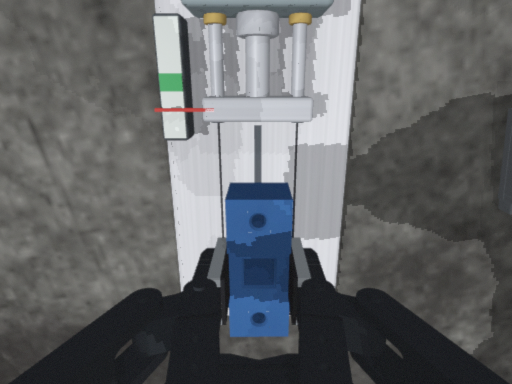

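The view shows the holder aligned with the lane, with the fence plate at row 110 ahead of it and the pointer below the green band. I'll lower it to the bed.

>>> send_rows:
  increments:
    - [[0,0,30,0],[0,0,25,0],[0,0,8,0],[0,0,3,0],[0,0,0,0],[0,0,1,0],[0,0,0,0]]

```text
time_s: 18.62
ee_pos: [538.4, 52.9, 17.7]
ee_rot: [[0.982, -0.189, 0.001], [-0.189, -0.982, -0.0], [0.001, -0.0, -1.0]]
force: [-0.1, 0.6, -0.0]
width: 0.313
gripper_force: 69.1
```

>>> send_rows:
  increments:
    - [[0,0,0.5,0],[0,0,0,0],[0,0,0,0]]

```text
time_s: 19.0
ee_pos: [538.2, 52.9, 16.8]
ee_rot: [[0.982, -0.189, -0.0], [-0.189, -0.982, 0.0], [-0.0, -0.0, -1.0]]
force: [0.5, -0.4, -0.6]
width: 0.307
gripper_force: 69.1
```

>>> send_rows:
  increments:
    - [[0,0,0.4,0],[0,0,0,0],[0,0,0,0]]

```text
time_s: 19.38
ee_pos: [538.2, 52.9, 16.6]
ee_rot: [[0.982, -0.189, 0.0], [-0.189, -0.982, 0.0], [0.0, -0.0, -1.0]]
force: [-1.3, -0.2, 6.0]
width: 0.311
gripper_force: 70.0
```

>>> send_rows:
  increments:
    - [[0,0,0.4,0],[0,0,0,0],[0,0,0,0]]

```text
time_s: 19.75
ee_pos: [538.3, 52.9, 16.6]
ee_rot: [[0.982, -0.189, 0.0], [-0.189, -0.982, -0.0], [0.0, -0.0, -1.0]]
force: [-4.3, 0.5, 15.5]
width: 0.31
gripper_force: 71.1
```

It's on the bed. I'll ease the down-force and push forward gently.

>>> send_rows:
  increments:
    - [[0,0,-0.4,0],[5,0,0,0],[5,0,0,0],[4,0,0,0],[3,0,0,0],[2,0,0,0],[0,0,0,0],[0,0,0,0]]

```text
time_s: 20.75
ee_pos: [556.3, 49.4, 16.6]
ee_rot: [[0.982, -0.189, -0.001], [-0.189, -0.982, 0.0], [-0.001, 0.0, -1.0]]
force: [-5.4, 0.0, 10.7]
width: 0.312
gripper_force: 70.6
```

>>> send_rows:
  increments:
    - [[2,0,0,0],[2,0,0,0],[2,0,0,0],[0,0,0,0],[0,0,0,0]]

```text
time_s: 21.38
ee_pos: [561.9, 48.3, 16.6]
ee_rot: [[0.982, -0.189, -0.002], [-0.189, -0.982, 0.0], [-0.002, 0.0, -1.0]]
force: [-6.9, 1.4, 12.0]
width: 0.313
gripper_force: 70.9
```

>>> send_rows:
  increments:
    - [[2,0,-0.3,0],[2,0,0,0],[2,0,0,0],[0,0,0,0],[0,0,0,0]]

```text
time_s: 22.0
ee_pos: [567.0, 47.3, 16.6]
ee_rot: [[0.982, -0.189, -0.003], [-0.189, -0.982, 0.0], [-0.003, 0.0, -1.0]]
force: [-9.4, 2.9, 10.4]
width: 0.31
gripper_force: 70.5
```

>>> send_rows:
  increments:
    - [[2,0,0,0],[2,0,0,0],[0,0,0,0],[0,0,0,0]]

```text
time_s: 22.5
ee_pos: [570.4, 46.6, 16.6]
ee_rot: [[0.982, -0.189, -0.004], [-0.189, -0.982, 0.0], [-0.004, 0.0, -1.0]]
force: [-11.5, 3.9, 14.0]
width: 0.311
gripper_force: 70.9
```

```bash
python3 - <<'E'
from h import *
s=env.state();print(s['ee_pos'],s['force'],s['time_s'])
p=optics.get_image('wrist')
c=p['color'];cv2.imwrite('pics/w7.png',cv2.resize(c[0:300,110:410],None,fx=2,fy=2)[:,:,::-1])
m=optics.masks_of(p,'fence_slide') or optics.masks_of(p,'fence_face')
print(m[0]['pixel']) if m else 0
E
```

```text
[570.35223247  46.61620901  16.62915105] [-11.49532484   3.92024732  14.04439012] 22.5
[254.3, 167.8]
```

View pics/w7.png

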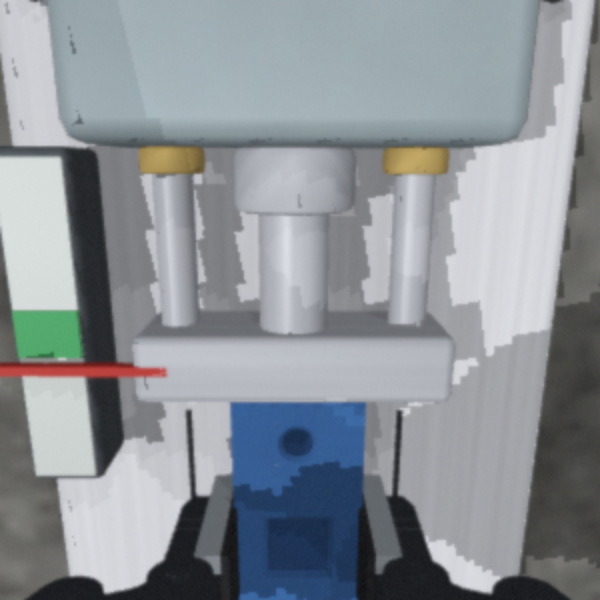

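The holder meets the fence squarely. The pointer is at crop row 371, about 3 mm short of the green band (rows 310–357), so travel is about 7 mm. About 7.5 mm more is needed.

>>> send_rows:
  increments:
    - [[2,0,0,0],[2,0,-0.2,0],[2,0,0,0],[1.5,0,0,0],[0,0,0,0],[0,0,0,0],[0,0,0,0],[0,0,0,0]]

```text
time_s: 23.6
ee_pos: [576.9, 45.3, 16.6]
ee_rot: [[0.982, -0.189, -0.006], [-0.189, -0.982, 0.001], [-0.006, 0.001, -1.0]]
force: [-15.8, 3.9, 14.1]
width: 0.309
gripper_force: 70.9
```

```bash
python3 - <<'E'
from h import *
s=env.state();print(s['ee_pos'],s['force'],s['time_s'])
p=optics.get_image('wrist')
c=p['color'];cv2.imwrite('pics/w8.png',cv2.resize(c[0:300,110:410],None,fx=2,fy=2)[:,:,::-1])
m=optics.masks_of(p,'cuvette_holder')[0];P=cloud(p,m['mask'],s);print(rect(P,30,44))
E
```

```text
[576.90247978  45.34494103  16.63074355] [-15.76102357   3.94153464  14.13129282] 23.6
(array([576.5,  45.5]), array([28.1, 70.5]), 79.2, 7715)
```

View pics/w8.png

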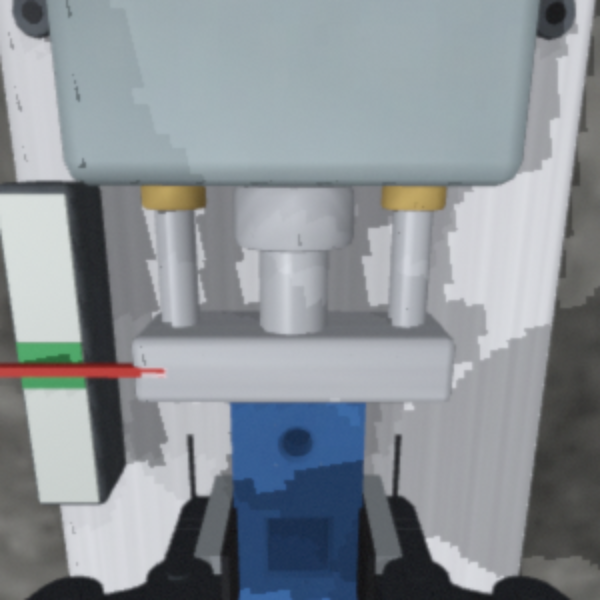

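The pointer is at row 371, inside the green band (rows 342–388), so travel is about 14 mm and the contact force about 9 N. I'll hold, then hand in.

>>> send_rows:
  increments:
    - [[0,0,0,0],[0,0,0,0],[0,0,0,0],[0,0,0,0],[0,0,0,0],[0,0,0,0]]

```text
time_s: 24.45
ee_pos: [576.9, 45.3, 16.6]
ee_rot: [[0.982, -0.189, -0.006], [-0.189, -0.982, 0.001], [-0.006, 0.001, -1.0]]
force: [-15.9, 4.0, 13.8]
width: 0.313
gripper_force: 70.9
```

```bash
python3 -c "
from rig import env
print(env.state()['ee_pos']);print(env.job_done())"
```

```text
[576.91065898  45.3313303   16.64273299]
the job is handed in; nothing more can be done
None
```

The job is handed in, with no verdict returned: the yellow block stands in its cradle, and the arm is holding the blue cuvette holder flat and square against the fence, with the pointer in the green band (about 14 mm travel, roughly 9 N).

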